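Unlock the test-kit case: draw the pin, park it, fold back the hasp

ROBOT

A 7-joint arm with a two-finger parallel gripper is mounted at the origin on the work surface. World frame = base frame: x ahead of the robot, y to its left, z up, the work surface at z = 0. Lengths are in m, angles in rad, forces in N, time in s.
With the tool pointing down it reaches from about 0.4 to 0.85 m from the base axis. Payload 4.4 kg.
Tool frame: the origin (TCP) lies on the mounting face of the last link; the fingertips stand 199 mm ahead of it and the grasp point (between the pads) lies 180 mm ahead of it (env.finger_overhang is the distance from the TCP to the fingertips, in m); z points along the fingers, y is the line along which they close (so a half turn about z gives the same grasp; the last joint's range is limited). The gripper opens to 94 mm and grips with 3 to 60 N. Pads are 16 mm wide; open, the fingers measure 119 mm over their backs; the gripper's body (75 mm by 177 mm) begins 78 mm behind the grasp point.
Start: joints at [1.157, 0.628, 0.038, 1.517, -0.027, 0.996, -0.02], TCP at [0.222, -0.611, 0.405] pointing down, gripper open.
Joint ranges: [-3.06, 3.06], [-0.37, 2.12], [-1.25, 1.32], [0.18, 2.47], [-1.1, 4.24], [0.23, 1.98], [-2.94, 2.94]. Speed limits (rad/s): [2.57, 2.57, 3.14, 3.14, 3.14, 3.14, 3.14].

INTERFACE

Orientations are given as a unit quaternion [x, y, z, w].
In Python, from workcell import env gives the robot as it stands.
- The arm moves only by the tool step_arm, never from a script. Its argument "targets" is text: rows parted by semicolons, each of 4 numbers parted by spaces: the shift along the tool's x, y, z in m, then the turn about the tool's z in degrees. A call has 1 to 10 rows; each row is the pose to reach, as a shift and turn from the pose commanded when the call began, along the tool's axes at that moment; what a row does not reach only later rows make up. A row lasts 1/8 s, in which the tool goes at most 62.5 mm and 10.7 degrees, less where a joint would pass 70% of its speed; a pose out of reach is approached as far as the arm can. A call with a gripper value outside its range is refused whole. "gripper" is the gripper command: -1 is shut, 1 is fully open, values between are in proportion, set as the call begins (left out, the last holds). The fingers move at their own pace and stop on an object; the grip force is fixed at half the most. Time passes only in rows, so rows that repeat a pose let the fingers close. It gives the time, the measured TCP pose, the force, the opening and the grip force at its end, in the units of the state.
- env.state(): the state, without advancing time (a new reading comes with each control period).
- env.snapshot(name): name is "scene" or "top" or "wrist"; returns (picture, depth): 420x560x3 uint8, red, green, blue; 420x560 float32, m along the optical axis (not along the pixel's ray), 0 where there is no reading.
- env.camera_info(name): a dict with "fx", "fy", "cx", "cy" (pixels), "rvec" (rotation vector, rad) and "tvec" (3), from world to camera coordinates, as OpenCV has them. Camera axes: x right, y down, z forward; pixel columns grow to the right and rows downward; lengths in m; the calibration is good to about 2 mm. The wrist camera is an equidistant fisheye: a pixel r from the principal point sees the ray r / f radians off the axis. A picture is of the moment at which its call begins: read the wrist's pose just before it. camera_info takes no time and is no camera call; for the wrist camera it gives the pose at the moment of the call.
- env.job_done(): hands the job in; it is judged then, once.
The state is a dict: "time": time; "joint_positions": joint angles; "dq": joint speeds; "joint_torque": joint torques, N m; "position": TCP position; "tool_rot": TCP orientation; "ft_force": force on the tool from outside, world axes, zero at the start; "wrist_torque": the same for the moment, N m; "finger_gap": opening from 0.0 (shut) to 1.0 (fully open); "finger_force": force on a finger pad.
Only numpy, scipy, OpenCV 4.12 (cv2) and the standard library are available. Lean on these libraries where they do the work, as an engineer would, in place of code of your own. Each camera call takes 0.05 s, during which the arm holds its last target. There are 200 camera calls.

TASK

Unlock the blue test-kit case so that it can be opened: draw the red-knobbed locking pin out of the catch and park it lying in the notch of the orange pin rest, its bare shank down in the notch and its knob outside. Then swing the hasp up off the catch and fold it all the way back to its stop, let go of it, and leave the other things on the bench where they stand.

Things in the scene. Friction and masses are not known exactly. Their poses are not given: they have to be found in the camera images.
- case: Blue steel case with a grey lid, fixed to the bench, 180 mm deep (x) by 220 mm wide (y); top (front deck and lid, flush) 85 mm above the bench. Origin at the centre of its underside, z up; -x is its front (the side with the hasp's yellow grip), +y the side towards which the pin's knob points. Its lid stays shut in this task.
- catch (a point): Centre of the catch's bore, at (-55, 0, 115) mm in the case frame. The catch is a steel lug 22 (x) by 24 mm (y), rising 41 mm above the deck through the hasp's slot. A guide lug (22 x 12 mm, as high) stands 36 to 48 mm from it towards case +y. Both have a 12 mm bore along y, 30 mm above the deck; the pin lies through them, above the hasp, its end 40 mm beyond the catch's centre.
- pin_knob (a point): Centre of the red knob of the loose locking pin (0.12 kg): round, 24 mm diameter, 40 mm long along the pin's y axis. The bare shank (10 mm diameter, 88 mm long) leaves it towards the pin's -y, from 20 to 108 mm from this point. At the start the pin's y is the case's y and the knob touches the guide lug, 68 mm from the catch, axis 29 mm above the deck; draw it 92 mm along the case's +y to free it.
- pin_shank (a point): Middle of the pin's bare shank, 64 mm from the knob's centre along the pin's -y; y is the pin's axis, pointing to the knob.
- hasp (a joint): Angle of the steel hasp about its hinge, rad: 0 lying flat over the catch, growing as its grip swings up and back over the lid (upright at 1.57), stop at 2.6. Stiff with friction (about 1 to 3 N at the grip): it stays where it is left. While the pin is in, the hasp can only lift about 0.35.
- hasp_hinge (a point): Middle of the hasp's hinge line, in the case frame at (0, 0, 89) mm; the hinge line runs along the case's y. The hasp is a slotted plate 4 mm thick, 60 mm wide, reaching 90 mm from the hinge; then a neck 14 mm wide to the yellow grip.
- hasp_grip (a point): Centre of the hasp's yellow cross-bar grip: a cylinder 16 mm diameter, 40 mm long along the case's y, 120 mm from the hinge line. With the hasp flat it overhangs the case's front by 30 mm, 89 mm above the bench. Taken across its two ends from above, it can turn between the fingers as the hasp swings.
- rest: Orange pin rest fixed to the bench, 60 x 60 mm, 69 mm high, origin at the centre of its underside. A notch runs through its top along its y, open at both ends: floor 40 mm above the bench, 13 mm wide up to 50 mm, then flaring to 45 mm at the top. A parked pin lies along y, axis 45 mm up, knob outside at either end, touching the rest or up to about 20 mm from it (farther out it tips).
- rest_notch (a point): Middle of the notch, on the axis of a parked pin: 45 mm above the rest's underside.
- inverter: Bystander: loose black finned inverter, 140 (x) x 85 (y) x 60 mm high, origin at the centre of its underside.
- carton: Bystander: loose brown product carton standing upright, 70 x 70 x 150 mm high, origin at the centre of its underside.
- can: Bystander: loose yellow spray bottle with red cap, standing, 60 mm diameter, 190 mm high, origin at the centre of its underside.
- meter: Bystander: loose yellow multimeter lying flat, 75 (x) x 140 (y) x 37 mm high, origin at the centre of its underside.
Mind the look-alikes: they are no part of the job. Of the things like the rest, leave any that is white; of the rest the smaller one is meant. Leave any purple look-alike of the part that bears pin_knob alone.

How it is judged:
By the outcome, as a careful person would: the job done as asked, in the order asked, and still so for the second after the job is handed in, with the robot touching nothing.
It also fails if it takes over 58 s, if anything falls off the work surface, if the arm or the gripper's body presses on something with over 40 N, if the wrist force passes 120 N, or if a joint passes its speed limit or range.

## Working session

There is one attempt and no reset: what is moved stays moved. The work goes in short steps, Python scripts to look and compute and a tool call to move; the robot and the scene stay as the last step left them, time stands still between calls to the robot, and variables do not carry over. Pictures are saved under pics/ and viewed, at most 10 in all, crops included, and the job is handed in when it is done.

Besides the shell and the picture viewer there is one more tool, called after "Request:" by a JSON object that holds its "op" and its "data", one argument or row to a line. step_arm: Moves the arm, as the interface text tells. Its arguments: {"type":"object","properties":{"targets":{"type":"string"},"gripper":{"type":"number"}},"required":["targets"]}

```bash
mkdir -p pics; cat > h.py <<'E'
import numpy as np, cv2
from scipy.spatial.transform import Rotation as R
from workcell import env
def snap(n,save=None):
    ci=env.camera_info(n); p,d=env.snapshot(n)
    if save: cv2.imwrite('pics/'+save,p[:,:,::-1])
    return ci,p,d
def cloud(ci,d,wrist=False):
    v,u=np.mgrid[:d.shape[0],:d.shape[1]]
    x=(u-ci['cx'])/ci['fx'];y=(v-ci['cy'])/ci['fy']
    if wrist:
        r=np.hypot(x,y)+1e-9; s=np.tan(np.minimum(r,1.5))/r; x=x*s;y=y*s
    P=np.stack([x*d,y*d,d],-1)
    Rm=cv2.Rodrigues(np.array(ci['rvec'],float))[0]
    W=(P-np.array(ci['tvec']).ravel())@Rm
    W[d<=0]=np.nan
    return W
E
python3 - <<'E'
from h import *
for n in('scene','top'):
    ci,p,d=snap(n,n+'0.png'); np.savez(''+n+'.npz',p=p,W=cloud(ci,d))
print(env.state())
E
```

```text
{'time': 0.1, 'joint_positions': array([ 1.15717668,  0.62924501,  0.03843848,  1.51824449, -0.02698922,
        0.99629224, -0.02002035]), 'dq': array([-9.41107838e-05, -2.30884809e-03,  2.10079840e-03, -2.06226867e-03,
       -2.78011445e-04,  7.46998089e-04, -9.43263316e-04]), 'joint_torque': array([ 4.57769085e-03, -5.50784969e+01,  1.14799954e+00, -1.87114173e+01,
       -5.21352317e-02,  1.92938367e-02,  5.22136088e-05]), 'position': array([ 0.22149853, -0.61082592,  0.40385879]), 'tool_rot': array([ 9.84916186e-01,  1.73030078e-01, -1.54987770e-04, -8.21165048e-04]), 'ft_force': array([0.13663816, 0.40508588, 0.51986911]), 'wrist_torque': array([-0.05737524,  0.01435153,  0.04565114]), 'finger_force': 0.0, 'finger_gap': 1.000127548465791}
```

View pics/scene0.png

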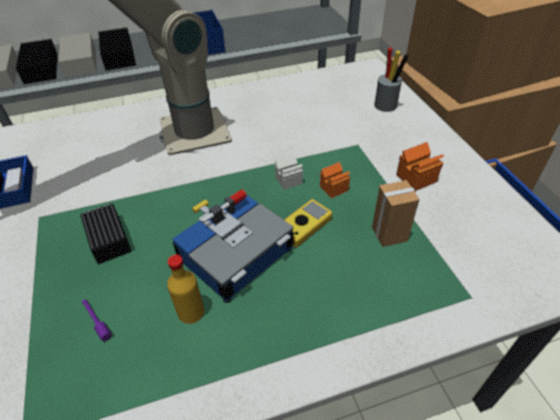

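View pics/top0.png

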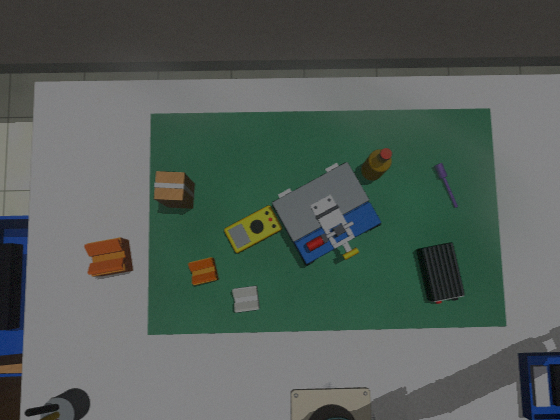

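The red knob is at top px (315,243); its look-alike is the purple pin (445,185). For the rest, the small orange one is at (203,271), with a large orange one (108,257) and a white one (245,299) to leave alone. The hasp grip is at (349,253). I choose the red knob and the small orange rest, and I'll check them in a crop.

```bash
python3 - <<'E'
from h import *
z=np.load('top.npz');p=z['p'];W=z['W']
cv2.imwrite('pics/crop.png',cv2.resize(p[180:310,180:380,::-1],(800,520),interpolation=cv2.INTER_CUBIC))
hsv=cv2.cvtColor(p,cv2.COLOR_RGB2HSV)
def box(n,u0,u1,v0,v1,f):
    h=hsv[v0:v1,u0:u1].astype(int);w=W[v0:v1,u0:u1]
    m=f(h[...,0],h[...,1],h[...,2],w)&np.isfinite(w[...,0])
    P=w[m]; c=np.median(P,0)
    r=cv2.minAreaRect((P[:,:2]*1000).astype(np.float32))
    print(n,m.sum(),'mean',P.mean(0).round(4),'zmax',P[:,2].max().round(4),'rect mm',np.round(r[0],1),np.round(r[1],1),round(r[2],1));return P
box('knob',295,335,225,260,lambda h,s,v,w:((h<6)|(h>172))&(s>150)&(w[...,2]>.09))
box('grip',338,365,242,262,lambda h,s,v,w:(h>18)&(h<35)&(s>120)&(w[...,2]>.07))
box('casetop',255,390,150,275,lambda h,s,v,w:(w[...,2]>.075)&(w[...,2]<.092)&~((h>18)&(h<35)&(s>120)))
box('deckblue',255,390,190,275,lambda h,s,v,w:(h>100)&(h<130)&(s>120)&(w[...,2]>.08))
box('rest',183,223,252,292,lambda h,s,v,w:(h<18)&(s>120)&(w[...,2]>.03))
box('restTop',183,223,252,292,lambda h,s,v,w:(h<18)&(s>120)&(w[...,2]>.064))
for n,b in dict(meter=(220,285,200,258),can=(358,395,145,185),carton=(150,198,168,212),white=(230,262,284,315)).items():
    box(n,*b,lambda h,s,v,w:(w[...,2]>.025)&(w[...,0]>0))
s=env.state();print(R.from_quat(s['tool_rot']).as_matrix().round(3))
E
```

```text
knob 140 mean [0.4746 0.037  0.1228] zmax 0.1293 rect mm [474.8  37.1] [21.2 38.8] 27.7
grip 92 mean [ 0.4488 -0.0527  0.0947] zmax 0.1009 rect mm [448.6 -52.9] [14.7 39.3] 27.3
casetop 5595 mean [0.561  0.0047 0.0847] zmax 0.092 rect mm [562.  -34.9] [227.3 296.9] 27.5
deckblue 1274 mean [ 0.5051 -0.0307  0.0848] zmax 0.1296 rect mm [503.6 -24.5] [ 63.6 219.6] 27.2
rest 451 mean [0.4144 0.3221 0.0585] zmax 0.0734 rect mm [413.6 323.7] [58.1 59.8] 12.0
restTop 138 mean [0.4155 0.3246 0.0673] zmax 0.0734 rect mm [414.5 323.5] [53.4 58. ] 11.9
meter 1658 mean [0.528  0.1851 0.0386] zmax 0.0911 rect mm [530.9 178.8] [ 76.1 175. ] 26.2
can 667 mean [ 0.6712 -0.1234  0.1221] zmax 0.1943 rect mm [ 661.  -123.6] [58.4 97.4] 68.3
carton 1250 mean [0.6151 0.383  0.1291] zmax 0.1597 rect mm [620.1 389.1] [71.7 71. ] 86.1
white 584 mean [0.3413 0.2138 0.0559] zmax 0.0738 rect mm [341.  214.4] [60.2 60.5] 6.2
[[ 0.94   0.341 -0.001]
 [ 0.341 -0.94   0.002]
 [-0.    -0.002 -1.   ]]
```

View pics/crop.png

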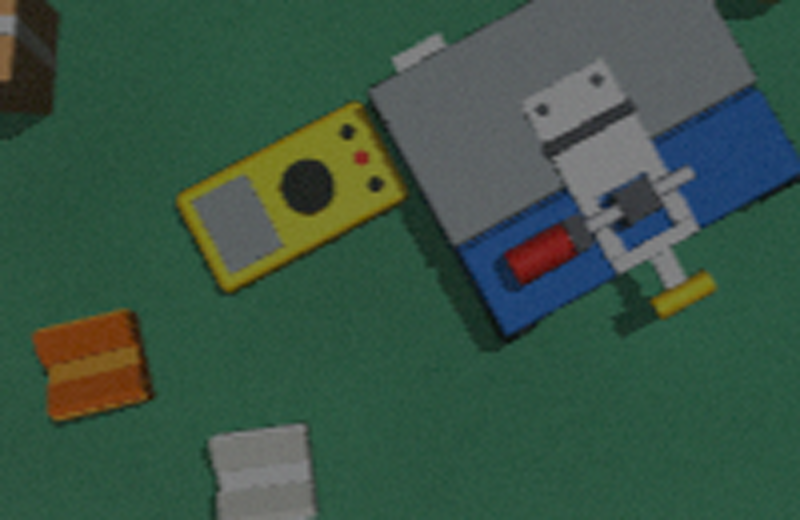

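The crop shows the red knob (538,254) beside its guide lug, the shank through the catch (640,200), the yellow grip (684,295), and the small orange rest (95,365) with its notch along the pin-like direction. Case yaw is 27.5°, with the hinge at (0.5555, 0.0025). I'm moving above the knob.

```bash
cat >> h.py <<'E'
def goal(g,yaw):
    s=env.state();M=R.from_quat(s['tool_rot']).as_matrix()
    d=M.T@(np.array(g)+[0,0,.18]-s['position'])
    y=np.degrees(np.arctan2(M[1,0],M[0,0])); t=-((yaw-y+180)%360-180)
    print('shift mm',(d*1000).round(1),'turn',round(t,2),'pos',s['position'].round(4),'t',round(s['time'],2))
E
python3 -c "
from h import *
goal([.475,.037,.224],117.5)"
```

```text
shift mm [ 459.1 -522.6    0.7] turn -97.57 pos [ 0.2215 -0.6108  0.4039] t 0.1
```

Request:
{"op": "step_arm", "data": {
  "targets": "0.02 -0.023 0 -4; 0.06 -0.07 0 -13; 0.1 -0.114 0 -22; 0.14 -0.16 0 -31; 0.18 -0.205 0 -40; 0.22 -0.25 0 -49; 0.26 -0.296 0 -58; 0.3 -0.342 0 -67; 0.34 -0.387 0 -76; 0.38 -0.433 0 -85",
  "gripper": 1
}}

```text
time: 1.35
position: [0.4316, -0.0728, 0.4047]
tool_rot: [0.607, 0.794, -0.0, 0.0]
ft_force: [1.0, -0.2, -0.8]
finger_gap: 1.0
finger_force: 0.0
```

```bash
python3 -c "
from h import *
goal([.475,.037,.224],117.5)"
```

```text
shift mm [94.6 70.7  0.7] turn -12.31 pos [ 0.4316 -0.0728  0.4047] t 1.35
```

Request:
{"op": "step_arm", "data": {
  "targets": "0.03 0.022 0 -6; 0.06 0.045 0 -12; 0.085 0.064 0 -12.3; 0.094 0.07 0 -12.3; 0.094 0.07 0 -12.3; 0.094 0.07 0 -12.3"
}}

```text
time: 2.1
position: [0.4743, 0.033, 0.4045]
tool_rot: [0.522, 0.853, -0.001, -0.0]
ft_force: [0.0, -0.6, -0.7]
finger_gap: 1.001
finger_force: 0.0
```

```bash
python3 - <<'E'
from h import *
ci,p,d=snap('wrist','w1.png');W=cloud(ci,d,True)
hsv=cv2.cvtColor(p,cv2.COLOR_RGB2HSV).astype(int)
h,s=hsv[...,0],hsv[...,1]
m=((h<6)|(h>172))&(s>150)&(W[...,2]>.09)&(W[...,2]<.14)&(np.hypot(W[...,0]-.475,W[...,1]-.037)<.05)
P=W[m];r=cv2.minAreaRect((P[:,:2]*1000).astype(np.float32));print(m.sum(),P.mean(0),P[:,2].max(),r, np.argwhere(m).mean(0))
m=(h>18)&(h<35)&(s>120)&(np.hypot(W[...,0]-.449,W[...,1]+.053)<.04)
P=W[m];r=cv2.minAreaRect((P[:,:2]*1000).astype(np.float32));print(m.sum(),P.mean(0),P[:,2].max(),r)
goal([.475,.037,.224],117.5)
E
```

```text
1262 [0.4723494  0.03786504 0.12299586] 0.1275490939572219 ((473.5483703613281, 36.520469665527344), (22.192031860351562, 41.436187744140625), 26.509714126586914) [212.32012678 277.53724247]
561 [ 0.44692391 -0.05173082  0.09474178] 0.09870718422421539 ((447.73626708984375, -54.04951477050781), (14.928534507751465, 40.568748474121094), 28.525482177734375)
shift mm [3.3 2.5 0.6] turn -0.4 pos [0.4743 0.0329 0.4046] t 2.15
```

View pics/w1.png

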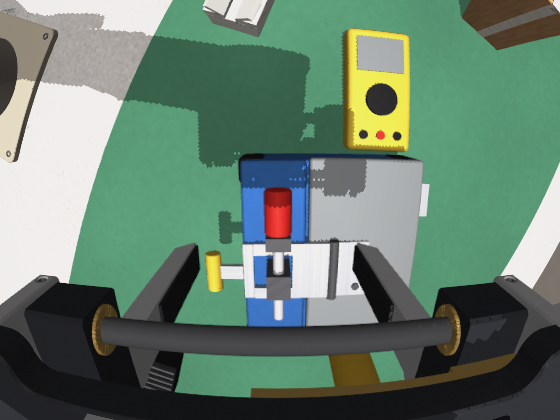

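The wrist view shows the red knob at (277,212) centred between the open fingertips (190,250) and (362,250). The guide lug and catch are below it, and the path is clear. I'm descending.

Request:
{"op": "step_arm", "data": {
  "targets": "0.003 0.002 0.03 -0.3; 0.003 0.002 0.06 -0.3; 0.003 0.002 0.085 -0.3; 0.003 0.002 0.105 -0.3; 0.003 0.002 0.11 -0.3; 0.003 0.002 0.11 -0.3; 0.003 0.002 0.11 -0.3"
}}

```text
time: 3.02
position: [0.4754, 0.0378, 0.2955]
tool_rot: [0.519, 0.855, 0.0, 0.001]
ft_force: [0.3, 0.2, -0.1]
finger_gap: 0.999
finger_force: 0.0
```

```bash
python3 -c "
from h import *
goal([.474,.0368,.115],117.5)"
```

```text
shift mm [-0.2 -1.7  0.5] turn -0.0 pos [0.4754 0.0378 0.2955] t 3.02
```

Request:
{"op": "step_arm", "data": {
  "targets": "0 -0.001 0 0; 0 -0.001 0 0; 0 -0.001 0 0; 0 -0.001 0 0; 0 -0.001 0 0; 0 -0.001 0 0; 0 -0.001 0 0; 0 -0.001 0 0",
  "gripper": -1
}}

```text
time: 4.03
position: [0.4741, 0.0374, 0.2947]
tool_rot: [0.519, 0.855, -0.0, -0.0]
ft_force: [-0.7, -0.7, 0.6]
finger_gap: 0.247
finger_force: 30.0
```

Gripped, with a 23 mm gap and almost no side load. I'm drawing the pin out.

Request:
{"op": "step_arm", "data": {
  "targets": "0.006 0 0 0; 0.016 0 0 0; 0.028 0 0 0; 0.04 0 0 0; 0.052 0 0 0; 0.064 0 0 0; 0.076 0 0 0; 0.088 0 0 0; 0.1 0 0 0; 0.108 0 0 0"
}}

```text
time: 5.28
position: [0.4238, 0.1341, 0.2946]
tool_rot: [0.518, 0.855, 0.0, -0.0]
ft_force: [-0.1, -0.4, -1.1]
finger_gap: 0.245
finger_force: 30.0
```

```bash
python3 - <<'E'
from h import *
ci,p,d=snap('wrist','w2.png')
goal([.4015,.382,.17],102)
E
```

```text
shift mm [229.2  95.2 -55. ] turn 15.63 pos [0.4235 0.1349 0.2947] t 5.33
```

View pics/w2.png

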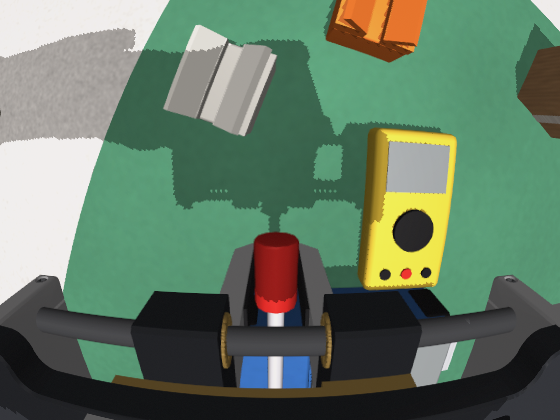

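The pin is held at (275,270), drawn about 110 mm and so clear of the guide lug. The small orange rest is ahead at (375,25), with the white one at (220,80). I'll lift, go halfway and measure the rest.

Request:
{"op": "step_arm", "data": {
  "targets": "0.005 0 -0.02 0; 0.01 0 -0.05 0; 0.03 0.01 -0.075 3; 0.06 0.025 -0.08 6; 0.08 0.033 -0.08 10; 0.08 0.033 -0.08 15.5; 0.08 0.033 -0.08 15.5; 0.08 0.033 -0.08 15.5"
}}

```text
time: 6.32
position: [0.4166, 0.2191, 0.3746]
tool_rot: [0.629, 0.778, -0.0, 0.0]
ft_force: [0.1, 0.1, -1.6]
finger_gap: 0.245
finger_force: 30.0
```

```bash
python3 - <<'E'
from h import *
ci,p,d=snap('wrist','w3.png');W=cloud(ci,d,True)
hsv=cv2.cvtColor(p,cv2.COLOR_RGB2HSV).astype(int);h,s=hsv[...,0],hsv[...,1]
m=(h>3)&(h<18)&(s>120)&(np.hypot(W[...,0]-.414,W[...,1]-.3235)<.055)
for lo,hi in((.03,.08),(.06,.08),(.034,.046)):
    k=m&(W[...,2]>lo)&(W[...,2]<hi);P=W[k];r=cv2.minAreaRect((P[:,:2]*1000).astype(np.float32))
    print(lo,k.sum(),P.mean(0).round(4),P[:,2].max().round(4),np.round(r[0],1),np.round(r[1],1),round(r[2],1),np.argwhere(k).mean(0).round())
goal([.4015,.382,.17],102)
E
```

```text
0.03 3804 [0.4116 0.3213 0.0581] 0.0702 [412.1 322.6] [59.5 60.4] 12.3 [ 99. 295.]
0.06 1868 [0.4125 0.3224 0.065 ] 0.0702 [412.1 322.6] [53.2 60.4] 12.4 [ 98. 296.]
0.034 467 [0.415  0.3141 0.0399] 0.0458 [412.9 322.9] [12.4 58. ] 12.2 [109. 296.]
shift mm [162.5  19.2  24.6] turn 0.05 pos [0.4166 0.219  0.3746] t 6.38
```

View pics/w3.png

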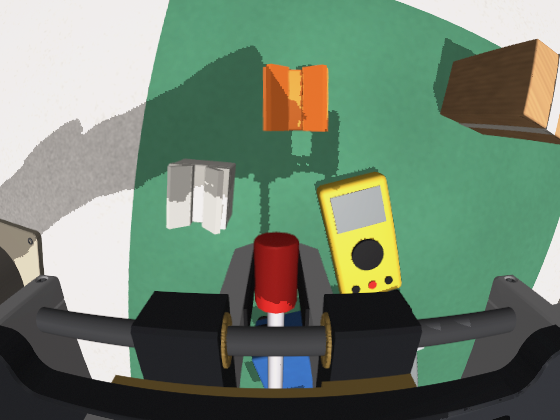

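The orange rest at (295,98) is aligned with the pin, its centre at (0.4127, 0.323) with yaw 12.3°. I'm moving above the parking pose.

```bash
python3 -c "
from h import *
goal([.4001,.3806,.12],102.3)"
```

```text
shift mm [161.5  17.6  74.6] turn -0.25 pos [0.4166 0.219  0.3746] t 6.38
```

Request:
{"op": "step_arm", "data": {
  "targets": "0.02 0.003 0 -0.2; 0.05 0.006 0 -0.2; 0.085 0.01 0.01 -0.2; 0.12 0.014 0.03 -0.2; 0.15 0.017 0.05 -0.2; 0.161 0.018 0.07 -0.2; 0.161 0.018 0.075 -0.2; 0.161 0.018 0.075 -0.2; 0.161 0.018 0.075 -0.2"
}}

```text
time: 7.5
position: [0.4013, 0.3797, 0.3004]
tool_rot: [0.628, 0.778, 0.0, 0.0]
ft_force: [-0.4, 0.1, -0.9]
finger_gap: 0.247
finger_force: 30.0
```

```bash
python3 -c "
from h import *
goal([.4001,.3806,.047],102.3)"
```

```text
shift mm [ 1.2 -1.1 73.4] turn -0.17 pos [0.4013 0.3797 0.3004] t 7.5
```

Request:
{"op": "step_arm", "data": {
  "targets": "0.001 -0.001 0.015 0; 0.001 -0.001 0.03 0; 0.001 -0.001 0.042 0; 0.001 -0.001 0.052 0; 0.001 -0.001 0.06 0; 0.001 -0.001 0.066 0; 0.001 -0.001 0.071 0; 0.001 -0.001 0.073 0; 0.001 -0.001 0.073 0; 0.001 -0.001 0.073 0"
}}

```text
time: 8.75
position: [0.3995, 0.3815, 0.2269]
tool_rot: [0.628, 0.778, 0.0, 0.0]
ft_force: [0.2, 0.1, -1.0]
finger_gap: 0.243
finger_force: 30.0
```

Request:
{"op": "step_arm", "data": {
  "targets": "0 0 0.001 0; 0 0 0.001 0; 0 0 0.001 0"
}}

```text
time: 9.12
position: [0.3995, 0.3816, 0.2258]
tool_rot: [0.628, 0.778, 0.0, 0.0]
ft_force: [-0.4, 0.7, -0.4]
finger_gap: 0.248
finger_force: 30.0
```

Request:
{"op": "step_arm", "data": {
  "targets": "0 0 0.001 0; 0 0 0.001 0; 0 0 0.001 0; 0 0 0.001 0; 0 0 0.001 0; 0 0 0.001 0; 0 0 -0.02 0; 0 0 -0.06 0; 0 0 -0.11 0; 0 0 -0.17 0",
  "gripper": 0.2
}}

```text
time: 10.38
position: [0.3992, 0.381, 0.3967]
tool_rot: [0.628, 0.778, -0.001, -0.0]
ft_force: [1.4, 1.3, -0.6]
finger_gap: 0.599
finger_force: 0.0
```

```bash
python3 - <<'E'
from h import *
ci,p,d=snap('top')
cv2.imwrite('pics/t2.png',cv2.resize(p[200:310,140:360,::-1],(800,400),interpolation=cv2.INTER_CUBIC))
W=cloud(ci,d)
ci,p,d=snap('wrist','w4.png')
goal([.448,-.053,.23],27.5)
E
```

```text
shift mm [-436.3  -45.6  -11.6] turn 74.72 pos [0.4003 0.3832 0.4018] t 10.47
```

View pics/w4.png

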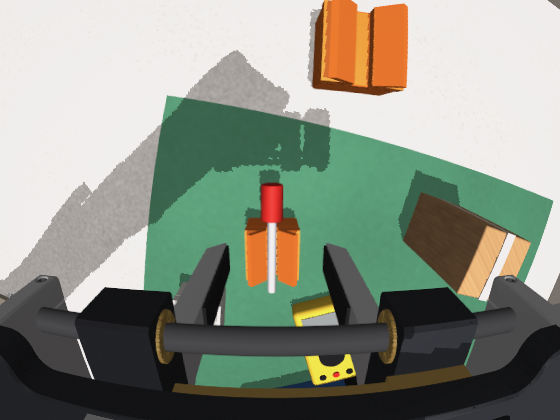

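The pin lies parked, with its knob (272,202) outside the rest and the shank down in the notch (271,255). Next is the hasp grip.

Request:
{"op": "step_arm", "data": {
  "targets": "-0.015 -0.002 -0.005 3; -0.06 -0.006 -0.012 10; -0.11 -0.011 -0.012 19; -0.16 -0.016 -0.012 28; -0.21 -0.022 -0.012 37; -0.26 -0.027 -0.012 46; -0.31 -0.032 -0.012 55; -0.36 -0.037 -0.012 64; -0.41 -0.043 -0.012 72; -0.436 -0.046 -0.012 74.7",
  "gripper": 1
}}

```text
time: 11.72
position: [0.4453, -0.058, 0.4064]
tool_rot: [0.972, 0.233, -0.002, 0.0]
ft_force: [0.3, -0.3, -0.3]
finger_gap: 0.998
finger_force: 0.0
```

Request:
{"op": "step_arm", "data": {
  "targets": "0 0 0 0; 0 0 0 0; 0 0 0 0"
}}

```text
time: 12.1
position: [0.4465, -0.0532, 0.4074]
tool_rot: [0.971, 0.239, -0.0, -0.0]
ft_force: [-0.8, 0.4, 0.9]
finger_gap: 1.002
finger_force: 0.0
```

```bash
python3 - <<'E'
from h import *
ci,p,d=snap('wrist','w5.png');W=cloud(ci,d,True)
hsv=cv2.cvtColor(p,cv2.COLOR_RGB2HSV).astype(int);h,s=hsv[...,0],hsv[...,1]
m=(h>18)&(h<35)&(s>120)&(np.hypot(W[...,0]-.449,W[...,1]+.053)<.04)&(W[...,2]>.07)
P=W[m];r=cv2.minAreaRect((P[:,:2]*1000).astype(np.float32));print(m.sum(),P.mean(0),P[:,2].max(),r)
goal([.448,-.053,.094],27.5)
E
```

```text
2083 [ 0.46348702 -0.05643175  0.26170905] 0.33912920258407864 ((459.02777099609375, -57.33263397216797), (29.411893844604492, 56.109230041503906), 27.536165237426758)
shift mm [  1.4   0.5 133.5] turn 0.16 pos [ 0.4466 -0.0532  0.4075] t 12.15
```

Request:
{"op": "step_arm", "data": {
  "targets": "0.001 0 0.02 0; 0.001 0 0.05 0; 0.001 0 0.08 0; 0.001 0 0.105 0; 0.001 0 0.122 0; 0.001 0 0.132 0; 0.001 0 0.135 0; 0.001 0 0.135 0; 0.001 0 0.135 0"
}}

```text
time: 13.28
position: [0.4479, -0.0539, 0.2732]
tool_rot: [0.971, 0.238, 0.001, 0.0]
ft_force: [0.2, 1.3, -0.9]
finger_gap: 0.997
finger_force: 0.0
```

Request:
{"op": "step_arm", "data": {
  "targets": "0 0 0 0; 0 0 0 0; 0 0 0 0; 0 0 0 0; 0 0 0 0; 0 0 0 0; 0 0 0 0",
  "gripper": -1
}}

```text
time: 14.15
position: [0.4478, -0.0541, 0.2727]
tool_rot: [0.971, 0.238, 0.0, 0.0]
ft_force: [-0.2, -0.4, -1.0]
finger_gap: 0.423
finger_force: 30.0
```

```bash
python3 - <<'E'
from h import *
goal([.449,-.053,.091],27.5)
s=env.state();M=R.from_quat(s['tool_rot']).as_matrix()
g=s['position']-[0,0,.18]; H=np.array([.5555,.0025,.089]); c=np.array([np.cos(np.radians(27.5)),np.sin(np.radians(27.5)),0])
off=g-(H-.12*c); print('off',(M.T@off*1000).round(1),s['ft_force'])
for a in np.arange(.13,2.66,.13):
    print(round(a,2),(M.T@(.12*c*(1-np.cos(a))+[0,0,.12*np.sin(a)])*1000).round(0))
E
```

```text
shift mm [ 1.6 -0.4  1.7] turn 0.02 pos [ 0.4478 -0.0541  0.2727] t 14.15
off [-1.7  0.4 -3.7] [-0.18119192 -0.39171614 -1.00174592]
0.13 [  1.   0. -16.]
0.26 [  4.   0. -31.]
0.39 [  9.   0. -46.]
0.52 [ 16.   0. -60.]
0.65 [ 24.   0. -73.]
0.78 [ 35.   0. -84.]
0.91 [ 46.   0. -95.]
1.04 [  59.    0. -103.]
1.17 [  73.    0. -110.]
1.3 [  88.    0. -116.]
1.43 [ 103.    0. -119.]
1.56 [ 119.    0. -120.]
1.69 [ 134.    0. -119.]
1.82 [ 150.    0. -116.]
1.95 [ 164.    0. -111.]
2.08 [ 179.    0. -105.]
2.21 [192.   0. -96.]
2.34 [203.   0. -86.]
2.47 [214.   0. -75.]
2.6 [223.   0. -62.]
```

The grip is held across its ends with a 40 mm gap. I'm swinging it along the arc.

Request:
{"op": "step_arm", "data": {
  "targets": "0 0 -0.008 0; 0.001 0 -0.016 0; 0.004 0 -0.031 0; 0.009 0 -0.046 0; 0.016 0 -0.06 0; 0.024 0 -0.073 0; 0.035 0 -0.084 0; 0.046 0 -0.095 0; 0.059 0 -0.103 0; 0.073 0 -0.11 0"
}}

```text
time: 15.4
position: [0.5113, -0.021, 0.3829]
tool_rot: [0.971, 0.237, -0.003, 0.0]
ft_force: [-2.0, -3.9, -3.1]
finger_gap: 0.421
finger_force: 30.0
```

Request:
{"op": "step_arm", "data": {
  "targets": "0.015 0 -0.006 0; 0.03 0 -0.009 0; 0.046 0 -0.01 0; 0.061 0 -0.009 0; 0.077 0 -0.006 0; 0.091 0 -0.001 0; 0.106 0 0.005 0; 0.119 0 0.014 0; 0.13 0 0.024 0; 0.141 0 0.035 0"
}}

```text
time: 16.65
position: [0.6395, 0.0466, 0.3499]
tool_rot: [0.971, 0.238, 0.004, -0.0]
ft_force: [2.8, 0.9, 4.8]
finger_gap: 0.42
finger_force: 30.0
```

Request:
{"op": "step_arm", "data": {
  "targets": "0.005 0 0.007 0; 0.009 0 0.013 0; 0.01 0 0.015 0; 0.01 0 0.015 0; 0.01 0 0.015 0"
}}

```text
time: 17.27
position: [0.6488, 0.0515, 0.3349]
tool_rot: [0.971, 0.238, 0.005, -0.0]
ft_force: [4.9, 3.5, 2.2]
finger_gap: 0.416
finger_force: 30.0
```

```bash
python3 - <<'E'
from h import *
s=env.state();g=s['position']-[0,0,.18];H=np.array([.5555,.0025,.089]); c=np.array([np.cos(np.radians(27.5)),np.sin(np.radians(27.5)),0])
d=g-H-[-.0017*c[0],-.0017*c[1],.0037]; print(d@c,d[2],np.arctan2(d[2],-(d@c)),np.hypot(d@c,d[2]),s['ft_force'])
E
```

```text
0.10702648802975036 0.06217305948534941 2.615326083078898 0.12377462771404765 [4.85018127 3.53526812 2.18706679]
```

Request:
{"op": "step_arm", "data": {
  "targets": "0 0 0.003 0; 0 0 0.006 0; 0 0 0.006 0; 0 0 0.006 0"
}}

```text
time: 17.77
position: [0.6501, 0.0523, 0.3301]
tool_rot: [0.971, 0.239, 0.007, -0.001]
ft_force: [8.8, 4.5, 4.7]
finger_gap: 0.417
finger_force: 30.0
```

The force is purely radial, so it isn't at the stop yet. I'm pushing on tangentially and easing outward.

Request:
{"op": "step_arm", "data": {
  "targets": "0.004 0 0.001 0; 0.006 0 0.004 0; 0.008 0 0.007 0; 0.008 0 0.007 0; 0.008 0 0.007 0"
}}

```text
time: 18.4
position: [0.6539, 0.0539, 0.3272]
tool_rot: [0.971, 0.238, 0.002, -0.0]
ft_force: [-11.4, -0.8, 38.6]
finger_gap: 0.42
finger_force: 30.0
```

```bash
python3 - <<'E'
from h import *
ci,p,d=snap('scene')
cv2.imwrite('pics/s2.png',cv2.resize(p[130:310,140:420,::-1],(800,514),interpolation=cv2.INTER_CUBIC))
E
```

```text
(no output)
```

View pics/s2.png

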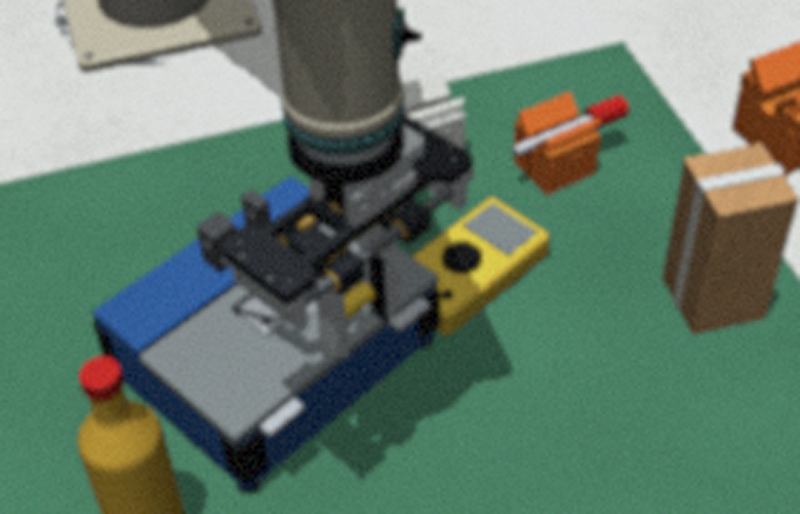

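The view shows the hasp folded back over the lid with its grip (355,295) held, and the pin still parked at (570,125). The 38 N tangential reaction shows it is at its stop. I'll relax, release and retreat upward.

Request:
{"op": "step_arm", "data": {
  "targets": "-0.001 0 -0.003 0; -0.001 0 -0.004 0; -0.001 0 -0.004 0"
}}

```text
time: 18.82
position: [0.6536, 0.0538, 0.3276]
tool_rot: [0.971, 0.238, 0.003, -0.0]
ft_force: [-1.8, -0.3, 16.4]
finger_gap: 0.415
finger_force: 30.0
```

Request:
{"op": "step_arm", "data": {
  "targets": "0 0 0 0; 0 0 0 0; 0 0 0 0; 0 0 0 0; 0 0 0 0; 0 0 -0.02 0; 0 0 -0.06 0; 0 0 -0.1 0; 0 0 -0.1 0; 0 0 -0.1 0",
  "gripper": 1
}}

```text
time: 20.08
position: [0.6522, 0.0528, 0.423]
tool_rot: [0.971, 0.238, -0.001, -0.0]
ft_force: [-0.4, 0.5, -0.1]
finger_gap: 1.001
finger_force: 0.0
```

Request:
{"op": "step_arm", "data": {
  "targets": "-0.04 0 -0.02 0; -0.09 0 -0.02 0; -0.14 0 -0.02 0; -0.18 0 -0.02 0; -0.2 0 -0.02 0; -0.2 0 -0.02 0; -0.2 0 -0.02 0"
}}

```text
time: 20.95
position: [0.4759, -0.0391, 0.4432]
tool_rot: [0.971, 0.238, -0.0, -0.0]
ft_force: [0.0, -0.4, 0.5]
finger_gap: 0.999
finger_force: 0.0
```

```bash
python3 - <<'E'
from h import *
ci,p,d=snap('wrist');W=cloud(ci,d,True)
ci,q,d=snap('scene')
cv2.imwrite('pics/f.png',np.hstack([cv2.resize(p[:,:,::-1],(400,300)),cv2.resize(q[130:310,140:400,::-1],(400,300))]))
hsv=cv2.cvtColor(p,cv2.COLOR_RGB2HSV).astype(int);h,s=hsv[...,0],hsv[...,1]
m=(h>18)&(h<35)&(s>120)&(np.hypot(W[...,0]-.65,W[...,1]-.052)<.04)&(W[...,2]>.12)&(W[...,2]<.18)
P=W[m];print(m.sum(),P.mean(0),P[:,2].max())
W=cloud(ci,d);hsv=cv2.cvtColor(q,cv2.COLOR_RGB2HSV).astype(int);h,s=hsv[...,0],hsv[...,1]
m=(h>18)&(h<35)&(s>120)&(np.hypot(W[...,0]-.65,W[...,1]-.052)<.04)&(W[...,2]>.12)&(W[...,2]<.18)
P=W[m];print(m.sum(),P.mean(0),P[:,2].max())
E
```

```text
275 [0.63885253 0.04582887 0.15393222] 0.15801057742255656
116 [0.64897147 0.04836212 0.15664053] 0.1624345965862284
```

View pics/f.png

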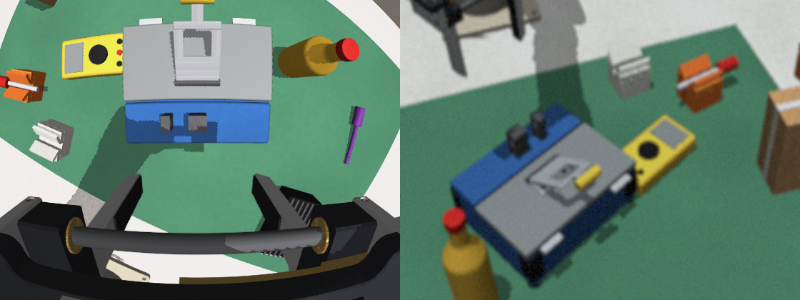

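The wrist half shows the hasp folded back with its grip at (197,2). The scene half shows the grip at (587,178), the pin parked at (705,75) and the bystanders undisturbed. The grip's height of about 0.152 m fits the 2.6 rad stop.

```bash
python3 -c "
from workcell import env
print(env.job_done())"
```

```text
the job is handed in; nothing more can be done
None
```

The job is handed in at about 21 s of the 58 s allowed: the pin is parked in the small orange rest, the hasp is folded back to its stop and released, and the other things were left where they stood; no verdict came back.

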